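Load a bare knob on the finishing dial and index it under the lamp

ROBOT

A 6-joint arm with a two-finger parallel gripper is mounted at the origin on the work surface. World frame = base frame: x ahead of the robot, y to its left, z up, the work surface at z = 0. Lengths are in m, angles in degrees, forces in N, time in s.
With the tool pointing down it reaches from about 0.3 to 0.75 m from the base axis. Payload 8.5 kg.
Tool frame: the origin (TCP) lies between the finger pads; the fingertips stand env.finger_overhang ahead of it and the grasp point (between the pads) lies 2 mm behind it (env.finger_overhang is the distance from the TCP to the fingertips, in m); z points along the fingers, y is the line along which they close (so a half turn about z gives the same grasp; the last joint's range is limited). The gripper opens to 85 mm and grips with 20 to 120 N. Pads are 22 mm wide; open, the fingers measure 114 mm over their backs; the gripper's body (76 mm by 85 mm) begins 54 mm behind the grasp point. The pads swing forward as they close: fully open they stand 13 mm farther back than shut.
Start: joints at [-84.185, 21.807, 74.336, -0, 83.858, -12.336], TCP at [0.171, -0.523, 0.248] pointing down, gripper open.
Joint ranges: [-178.18, 178.18], [-50.72, 133.34], [12.68, 142.11], [-81.47, 261.47], [9.98, 163.14], [-165.26, 165.26]. Speed limits (degrees/s): [136.94, 136.94, 180, 180, 180, 180].

INTERFACE

Orientations are given as a 3x3 rotation matrix whose columns are the frame's x, y, z axes.
In Python, from rig import env gives the robot as it stands. The module is installed in compiled form; this text tells all that it offers.
- The arm moves only by the tool jog_arm, never from a script. Its arguments are lists of equal length, an entry for each row: "hand": the finger opening in m, from 0 to 0.0854; "travel": the shift along the world's x, y, z in m, a list of three; "yaw": the turn about the world's z in rad. A call has exactly 5 rows; each row shifts and turns the commanded pose from where the row before left it; what a row does not reach is not made up. A row lasts 1/8 s, in which the tool goes at most 62.5 mm and 10.7 degrees, less where a joint would pass 70% of its speed; a pose out of reach is approached as far as the arm can. A call is refused whole if a number of a shift passes 0.0625 or a number of a turn 0.188, either way. A call with a gripper value outside its range is refused whole. The fingers move at their own pace and stop on an object; "grip_force" is the grip in N (left out, the last holds). Time passes only in rows, so rows that do not move let the fingers close, or fill a call up. It gives the time, the measured TCP pose, the force, the opening and the grip force at its end, in the units of the state.
- env.observe(): the state, without advancing time (a new reading comes with each control period).
- env.get_image(name): name is "scene" or "side" or "wrist"; returns the picture (420x560x3 uint8, red, green, blue); there is no depth.
- env.calibration(name): a dict with "fx", "fy", "cx", "cy" (pixels), "k1" (the pictures are not rectified: a ray, as slopes to the right and down, at radius r is drawn at 1 + k1 r^2 times it, then the intrinsics apply), "position" and "rotation" of the camera in the world; the wrist camera has in their place "hand_eye" (4x4, takes a point from camera to tool coordinates, whose origin is the TCP and whose axes are the flange's). Camera axes: x right, y down, z forward; pixel columns grow to the right and rows downward; lengths in m; the calibration is good to about 2 mm. A picture is of the moment at which its call begins: read the wrist's pose just before it. calibration takes no time and is no camera call.
- env.close_job(): hands the job in; it is judged then, once.
The state is a dict: "time_s": time; "q": joint angles; "qvel": joint speeds; "joint_efforts": joint torques, N m; "position": TCP position; "tool_rot": TCP orientation; "ft_force": force on the tool from outside, world axes, zero at the start; "wrist_torque": the same for the moment, N m; "grip_width": finger opening in m; "gripper_force": force on a finger pad.
Only numpy, scipy, OpenCV 4.12 (cv2) and the standard library are available. Lean on these libraries where they do the work, as an engineer would, in place of code of your own. Each camera call takes 0.05 s, during which the arm holds its last target. There are 200 camera calls.

TASK

Stand the bare wooden knob on the empty loading pad at the front of the finishing dial, between the two painted knobs there, and let go of it; then work the red-handled ratchet lever, one full stroke for each pad, until the bare knob stands under the white lamp and not beyond it, and let the lever spring back home. The paint is wet: do not touch the painted knobs with anything, turn the plate only by its lever, keep every knob upright on its pad, and leave the other things on the bench where they are.

Things in the scene. Friction and masses are not known exactly. Their poses are not given: they have to be found in the camera images.
- dial: hand-indexed finishing dial: fixed light-green round base, 196 mm across, with a lug for the backstop pawl; origin at its centre on the bench, under the upright axis; x points from the robot's side to the far side when it stands square. Ten pads 36 deg apart: the plate advances one pad, anticlockwise from above, per full lever stroke and cannot turn back
- plate: aluminium plate of the dial, 194 mm across, over a dark saw-toothed rim (216 mm over the tips). Flat top 46 mm above the bench with ten black rubber pads, 33 mm across, 2 mm high (tops 48 mm above the bench), on a circle of 76 mm radius; hub cap 36 mm across, 3 mm higher than the pads. Origin on the axis at bench level; axes as dial at the start
- hub (a point): centre of the plate, at the height of the pad tops (48 mm)
- load_pad (a point): centre of the top of the loading pad; it turns with the plate. At the start it is the empty pad on the robot's side of the dial (direction -x of dial), with a painted knob on the pad at either side, 47 mm away centre to centre
- lever (a joint): ratchet lever about the dial's axis, rad: 0 at its home stop, 0.742 at the far stop; grows anticlockwise from above (towards the robot, on the dial's left). A stroke counts past 0.69: best drive it to the stop; shorter ones do not catch the next tooth. A spring brings it home (1 to 2 N at the grip; 4 N to push in all), the plate standing still. Stay under 1.5 rad/s or the plate may overrun and knobs topple
- lever_grip (a point): point on the axis of the lever's upright red grip, 70 mm above the bench: a 16 mm thick round post from 28 to 88 mm above the bench, 145 mm from the dial's axis. The steel lever bar runs under the plate, its top 25 mm above the bench. The grip can be pushed, or pinched from above with the fingers astride it
- lamp: white bell-shaped lamp head, 60 mm across, 117 to 158 mm above the bench, over one of the dial's pads, on a dark 11 mm gooseneck that arches up to 231 mm and comes down to a foot 72 mm across, 170 mm from the head on the far side (+x of this frame). Fixed. Origin on the bench under the centre of the head
- lamp_spot (a point): point under the centre of the white lamp head, at the height of the pad tops. It lies over a pad, either 3 or 5 pads on from the loading pad in the direction in which the plate turns; after a stroke the pads come to rest within 5 mm of their stations
- magnifier: black round magnifier head with a pale lens, 68 mm across, 122 to 150 mm above the bench, on a gooseneck like the lamp's, over the other of these two pads; not needed. Origin on the bench under the centre of the head
- knob_bare: the bare, unpainted pale wooden knob, about 30 g: turned drawer knob, 45 mm tall, standing on a 24 mm round foot; 16 mm neck, 32 mm head whose straight sides run from 26 to 39 mm above the foot; origin at the centre of the foot, z up along its axis. It starts upright on the bench to the right of the dial, with two thread spools standing close by
- knob_red: freshly painted red knob, standing loose on one of the plate's pads: turned drawer knob, 45 mm tall, standing on a 24 mm round foot; 16 mm neck, 32 mm head whose straight sides run from 26 to 39 mm above the foot; origin at the centre of the foot, z up along its axis
- knob_blue: freshly painted blue knob, standing loose on one of the plate's pads: turned drawer knob, 45 mm tall, standing on a 24 mm round foot; 16 mm neck, 32 mm head whose straight sides run from 26 to 39 mm above the foot; origin at the centre of the foot, z up along its axis
- knob_green: freshly painted green knob, standing loose on one of the plate's pads: turned drawer knob, 45 mm tall, standing on a 24 mm round foot; 16 mm neck, 32 mm head whose straight sides run from 26 to 39 mm above the foot; origin at the centre of the foot, z up along its axis
- knob_yellow: freshly painted yellow knob, standing loose on one of the plate's pads: turned drawer knob, 45 mm tall, standing on a 24 mm round foot; 16 mm neck, 32 mm head whose straight sides run from 26 to 39 mm above the foot; origin at the centre of the foot, z up along its axis
- knob_black: freshly painted black knob, standing loose on one of the plate's pads: turned drawer knob, 45 mm tall, standing on a 24 mm round foot; 16 mm neck, 32 mm head whose straight sides run from 26 to 39 mm above the foot; origin at the centre of the foot, z up along its axis
- spool_teal: teal thread spool standing upright, 28 mm across, 46 mm tall; origin at the centre of its underside. Close to the bare knob
- spool_pink: pink thread spool standing upright, 28 mm across, 46 mm tall; origin at the centre of its underside. Close to the bare knob
- jar: small jar with a yellow lid, 54 mm across, 55 mm tall, upright beside the dial, outside the lever; origin at the centre of its underside
- tape_measure: round yellow tape-measure case lying flat, 54 mm across, 17 mm high; origin at the centre of its underside
- brush_mug: white mug, 68 mm across and 85 mm tall, with three paint brushes that stand up to 205 mm and lean out to 40 mm from its middle; origin at the centre of its underside
- scissors: orange-handled scissors lying flat, about 180 mm long, 9 mm high; origin at the pivot's underside, blades to +x

How it is judged (in metres and radians):
On the way:
1. the bare knob stands upright on the loading pad, within 12 mm of its centre, let go (distance between knob_bare and load_pad below 0.012 m and angle between knob_bare's own z axis and vertical below 0.15 rad and contact force between the fingers and knob_bare below 0.05 N and value of joint lever below 0.06 rad), for 0.2 s.
At the end, for the whole second after the job is handed in: bare knob upright (0.15 rad) and still on the loading pad (within 14 mm), now under the white lamp (within 16 mm seen from above); plate still; lever home (below 0.06 rad); the five painted knobs upright on the ring of pads (60 to 92 mm from the hub) (horizontal distance between knob_bare and lamp_spot below 0.016 m and distance between knob_bare and load_pad below 0.014 m and angle between knob_bare's own z axis and vertical below 0.15 rad and linear speed of knob_bare below 0.02 m/s and value of joint lever below 0.06 rad and angular speed of plate below 0.05 rad/s and angle between each of knob_red, knob_blue, knob_green, knob_yellow, knob_black's own z axis and vertical below 0.2 rad and height (world z) of each of knob_red, knob_blue, knob_green, knob_yellow, knob_black above 0.043 m and horizontal distance between knob_red and hub between 0.06 and 0.092 m and horizontal distance between knob_blue and hub between 0.06 and 0.092 m and horizontal distance between knob_green and hub between 0.06 and 0.092 m and horizontal distance between knob_yellow and hub between 0.06 and 0.092 m and horizontal distance between knob_black and hub between 0.06 and 0.092 m); the robot touches nothing.
It fails at once if a wet painted knob is touched by the fingers, the arm or the bare knob (over 0.3 N) (contact force between any of the fingers, the arm, knob_bare and knob_red above 0.3 N or contact force between any of the fingers, the arm, knob_bare and knob_blue above 0.3 N or contact force between any of the fingers, the arm, knob_bare and knob_green above 0.3 N or contact force between any of the fingers, the arm, knob_bare and knob_yellow above 0.3 N or contact force between any of the fingers, the arm, knob_bare and knob_black above 0.3 N).
It fails at once if the plate is pushed by the fingers or the arm (over 4 N) (contact force between any of the fingers, the arm and plate above 4 N).
It fails at once if a spool, the jar, the tape measure, the mug or the scissors is moved more than 30 mm or tipped over (distance of any of spool_teal, spool_pink, jar, tape_measure, brush_mug, scissors from where it was at the start of the episode above 0.03 m or angle between any of spool_teal, spool_pink, jar, tape_measure, brush_mug, scissors's own z axis and vertical above 0.5 rad).
It fails at once if a knob tips over on the dial (angle between any of knob_red, knob_blue, knob_green, knob_yellow, knob_black's own z axis and vertical above 0.6 rad).
It also fails if it takes over 67 s, if anything falls off the work surface, if the arm or the gripper's body presses on something with over 40 N, if the wrist force passes 120 N, or if a joint passes its speed limit or range.

## Working session

There is one attempt and no reset: what is moved stays moved. The work goes in short steps, Python scripts to look and compute and a tool call to move; the robot and the scene stay as the last step left them, time stands still between calls to the robot, and variables do not carry over. Pictures are saved under pics/ and viewed, at most 10 in all, crops included, and the job is handed in when it is done.

Besides the shell and the picture viewer there is one more tool, called after "Request:" as a command line: name --pt "numbers of a row" for each row, then --argument value for the rest. jog_arm: Moves the arm, as the interface text tells. Its arguments: {"type":"object","properties":{"hand":{"type":"array"},"travel":{"type":"array"},"yaw":{"type":"array"},"grip_force":{"type":"number"}},"required":["hand","travel","yaw"]}

```bash
mkdir -p pics; cat > h.py <<'E'
import numpy as np, cv2
from rig import env
def cam(n,st=None):
    c=env.calibration(n)
    if 'hand_eye' in c:
        st=st or env.observe(); H=np.array(c['hand_eye']); R=np.array(st['tool_rot']); p=np.array(st['position'])
        return c,R@H[:3,:3],p+R@H[:3,3]
    return c,np.array(c['rotation']),np.array(c['position'])
def ray(C,u,v):
    c,R,p=C
    x=(u-c['cx'])/c['fx'];y=(v-c['cy'])/c['fy'];rd=np.hypot(x,y);r=rd
    for _ in range(30): r=rd/(1+c['k1']*r*r)
    s=r/rd if rd>0 else 1
    return R@np.array([x*s,y*s,1])
def onz(C,u,v,z):
    d=ray(C,u,v);return C[2]+d*(z-C[2][2])/d[2]
def proj(C,P):
    c,R,p=C; q=R.T@(np.array(P)-p); x,y=q[0]/q[2],q[1]/q[2]; f=1+c['k1']*(x*x+y*y)
    return c['cx']+c['fx']*x*f, c['cy']+c['fy']*y*f
def save(n,name,box=None,s=1):
    im=env.get_image(n)[:,:,::-1]
    cv2.imwrite('pics/%s_full.png'%name,im)
    if box: im=im[box[1]:box[3],box[0]:box[2]]
    cv2.imwrite('pics/%s.png'%name,cv2.resize(im,None,fx=s,fy=s,interpolation=cv2.INTER_CUBIC))
E
python3 - <<'E'
from h import *
for n in('scene','side'):
    save(n,n+'0',None,1.4); c,R,p=cam(n); print(n,p.round(3),R.round(2).tolist(),c['fx'],c['k1'])
s=env.observe();print(s['time_s'],s['position'],s['tool_rot'],env.finger_overhang,s['grip_width']);print(env.calibration('wrist'))
E
```

```text
scene [1.201 0.245 0.692] [[-0.28, 0.63, -0.72], [0.96, 0.18, -0.22], [-0.01, -0.75, -0.66]] 409.38833683584926 -0.008599889194136505
side [-0.031  0.623  0.934] [[-0.72, -0.5, 0.47], [-0.69, 0.54, -0.49], [-0.01, -0.68, -0.74]] 420.609572016987 -0.03532625585174496
0.1 [ 0.17131194 -0.52239435  0.24778994] [[ 9.50233568e-01  3.11538359e-01 -1.30560205e-04]
 [ 3.11538265e-01 -9.50232744e-01  1.28121342e-03]
 [ 2.75084544e-04 -1.25812649e-03 -9.99999171e-01]] 0.017 0.08536525946383194
{'fx': 302.0866181811933, 'fy': 302.0866181811933, 'cx': 275.76268455210493, 'cy': 209.10398458046433, 'k1': -0.022618281591837392, 'hand_eye': array([[-5.17426141e-04, -9.47200024e-01, -3.20642865e-01,
         8.33088351e-02],
       [ 9.99999818e-01, -5.89077506e-04,  1.26459015e-04,
        -3.17967034e-04],
       [-3.08665481e-04, -3.20642742e-01,  9.47200157e-01,
        -1.23964233e-01],
       [ 0.00000000e+00,  0.00000000e+00,  0.00000000e+00,
         1.00000000e+00]])}
```

View pics/scene0.png

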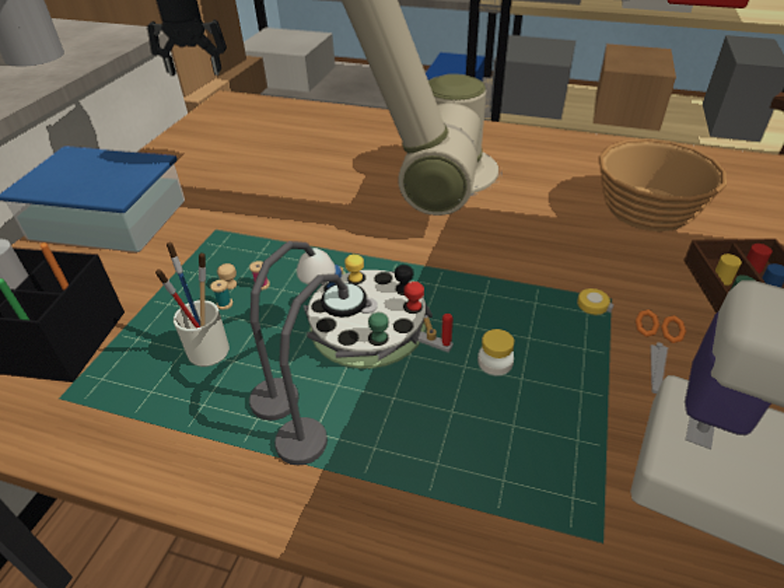

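View pics/side0.png

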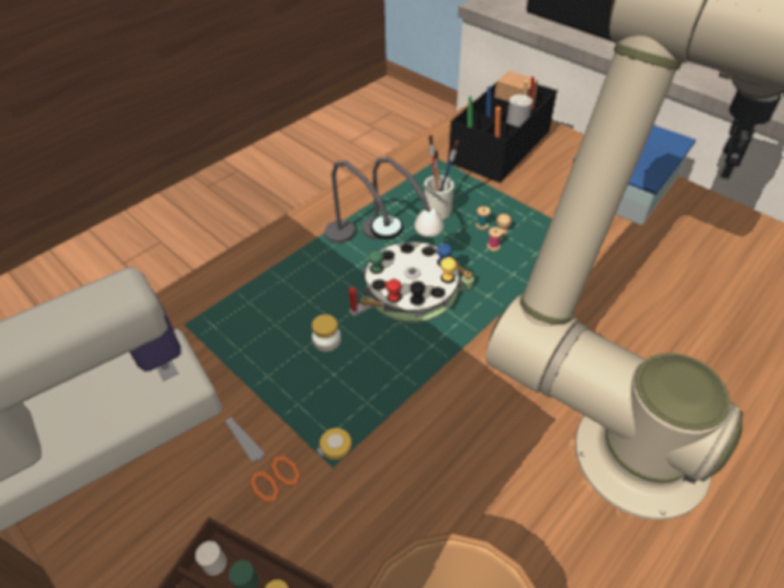

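```bash
python3 - <<'E'
from h import *
a=cv2.imread('pics/scene0_full.png')[150:270,140:370]
b=cv2.imread('pics/side0_full.png')[130:260,215:395]
cv2.imwrite('pics/a.png',cv2.resize(a,(805*230//231,420),interpolation=cv2.INTER_CUBIC)[:,:800])
cv2.imwrite('pics/b.png',cv2.resize(b,(720,520),interpolation=cv2.INTER_CUBIC))
E
```

```text
(no output)
```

View pics/a.png

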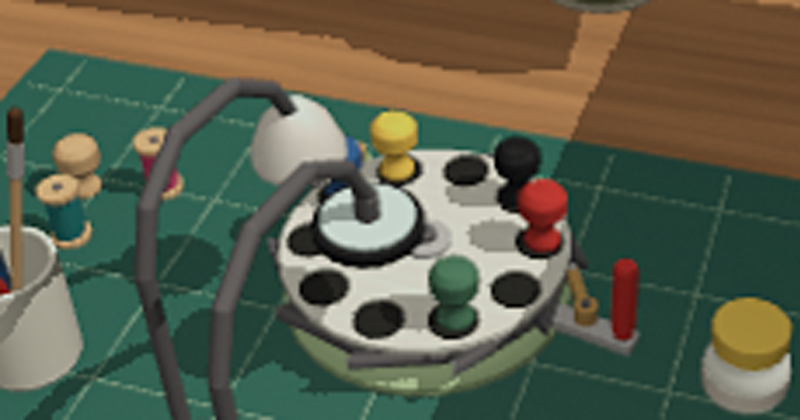

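View pics/b.png

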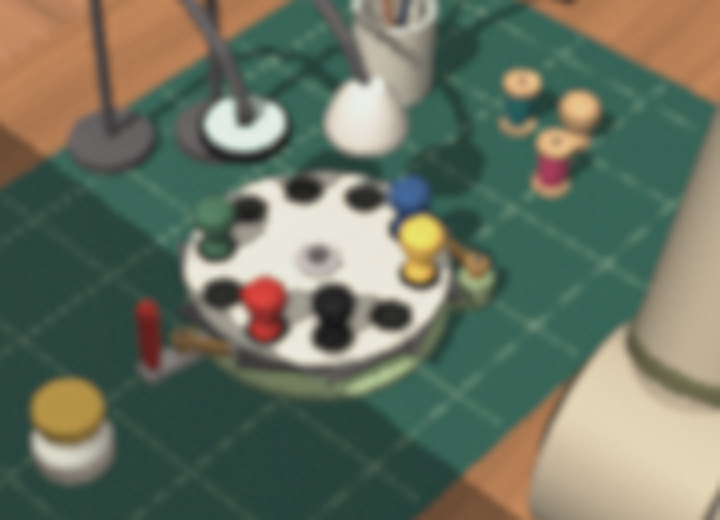

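```bash
cat > m.py <<'E'
from h import *
from scipy.optimize import least_squares
S,D=cam('scene'),cam('side')
A=lambda u,v:(140+u/3.4826,150+v/3.5)
B=lambda u,v:(215+u/4,130+v/4)
pa={0:(466,169),3:(307,240),4:(324,287),5:(380,318),7:(515,290)}
pb={0:(390,315),7:(221,292),5:(248,209),4:(303,188),3:(364,197)}
def pad(h,k,z=.048): a=h[2]+np.pi+k*np.pi/5; return [h[0]+.076*np.cos(a),h[1]+.076*np.sin(a),z]
def res(h,sel='ab'):
    r=[]
    for k in pa:
        if 'a' in sel: r+=list(np.subtract(proj(S,pad(h,k)),A(*pa[k])))
        if 'b' in sel: r+=list(np.subtract(proj(D,pad(h,k)),B(*pb[k])))
    return np.array(r)
for sel in('a','b','ab'):
    o=least_squares(res,[.5,0,0],args=(sel,)); print(sel,o.x.round(4),np.abs(o.fun).max())
h=o.x
def tri(u,v):
    l=lambda P:np.r_[np.subtract(proj(S,P),A(*u)),np.subtract(proj(D,P),B(*v))]
    return least_squares(l,[.5,0,.05])
for n,u,v in[('lamp',(297,142),(366,118)),('magn',(369,225),(245,127)),('bare',(77,156),(580,112)),('teal',(58,190),(522,82)),('pink',(154,143),(556,142)),('grip',(624,268),(149,306)),('jar',(750,328),(68,408))]:
    o=tri(u,v);print(n,o.x.round(4),np.abs(o.fun).max().round(1))
for n,u,v,z in[('bare',(77,156),(580,112),.033),('teal',(58,190),(522,82),.046),('pink',(154,143),(556,142),.046),('grip',(624,268),(149,306),.088)]:
    print(n,onz(S,*A(*u),z).round(4),onz(D,*B(*v),z).round(4))
for k in range(10): print(k,np.round(pad(h,k),4))
E
python3 m.py
```

```text
a [ 0.5554 -0.0162 -0.0488] 0.857455445600948
b [ 0.5518 -0.0146 -0.0623] 0.377419070462679
ab [ 0.554  -0.0161 -0.0542] 1.149616719884392
lamp [ 0.5717 -0.0901  0.1271] 0.4
magn [ 0.6295 -0.0208  0.1258] 0.2
bare [ 0.5209 -0.2986  0.0298] 0.0
teal [ 0.5704 -0.2828  0.0423] 0.2
pink [ 0.505  -0.2423  0.0424] 0.3
grip [0.5818 0.124  0.0843] 0.3
jar [0.5781 0.2048 0.0502] 0.1
bare [ 0.5243 -0.2959  0.033 ] [ 0.519  -0.2955  0.033 ]
teal [ 0.5743 -0.2793  0.046 ] [ 0.5682 -0.28    0.046 ]
pink [ 0.5094 -0.2388  0.046 ] [ 0.5032 -0.2402  0.046 ]
grip [0.586  0.1253 0.088 ] [0.5792 0.1249 0.088 ]
0 [ 0.4781 -0.012   0.048 ]
1 [ 0.4902 -0.0574  0.048 ]
2 [ 0.5266 -0.087   0.048 ]
3 [ 0.5735 -0.0896  0.048 ]
4 [ 0.613 -0.064  0.048]
5 [ 0.6299 -0.0202  0.048 ]
6 [0.6178 0.0252 0.048 ]
7 [0.5814 0.0548 0.048 ]
8 [0.5345 0.0573 0.048 ]
9 [0.495  0.0318 0.048 ]
```

Request:
jog_arm --hand '[0.055,0.055,0.055,0.055,0.055]' --pt "0.04 0.026 0" --pt "0.04 0.026 0" --pt "0.04 0.026 0" --pt "0.04 0.026 0" --pt "0.04 0.026 0" --yaw '[0.14,0.14,0.14,0.14,0.14]'

```text
time_s: 0.72
position: [0.3724, -0.3915, 0.2481]
tool_rot: [[0.522, 0.853, -0.0], [0.853, -0.522, 0.001], [0.0, -0.001, -1.0]]
ft_force: [-0.3, -1.4, -0.3]
grip_width: 0.055
gripper_force: 0.0
```

```bash
python3 - <<'E'
from h import *
for n,q in(('scene',(200,315)),('side',(438,185))):
  print(onz(cam(n),q[0]/1.4,q[1]/1.4,.085))
E
```

```text
[ 0.68099686 -0.2412356   0.085     ]
[ 0.67802986 -0.24126535  0.085     ]
```

Request:
jog_arm --hand '[0.055,0.055,0.055,0.055,0.055]' --pt "0.04 0.025 -0.02" --pt "0.04 0.025 -0.025" --pt "0.04 0.025 -0.025" --pt "0.029 0.021 -0.018" --pt "0 0 0" --yaw '[0,0,0,0,0]'

```text
time_s: 1.35
position: [0.5212, -0.2946, 0.1583]
tool_rot: [[0.523, 0.852, -0.003], [0.852, -0.523, 0.003], [0.001, -0.004, -1.0]]
ft_force: [0.3, -0.1, 0.5]
grip_width: 0.0554
gripper_force: 0.0
```

```bash
python3 - <<'E'
from h import *
s=env.observe();print(s['position'],s['tool_rot'][0])
save('wrist','w1',None,1.4)
C=cam('wrist',s)
for n,P in(('knob',(.5215,-.2957,.045)),('foot',(.5215,-.2957,0)),('teal',(.571,-.28,.046)),('pink',(.506,-.2395,.046))): print(n,np.array(proj(C,P))*1.4)
E
```

```text
[ 0.52115381 -0.29459516  0.15833734] [ 0.52338329  0.85209311 -0.00269492]
knob [387.79776287 298.80656803]
foot [387.7811238  277.24286419]
teal [448.11571124 233.71149173]
pink [312.2756255  232.83938029]
```

View pics/w1.png

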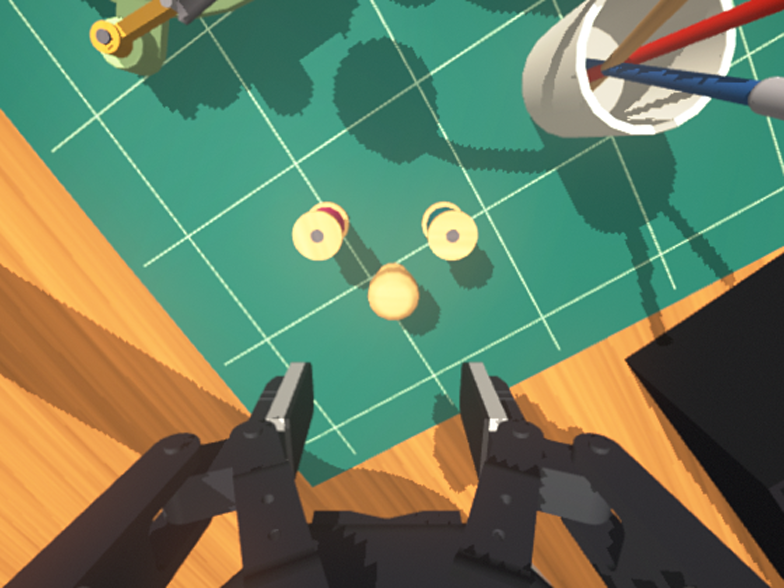

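```bash
python3 - <<'E'
from h import *
C=cam('wrist')
for u,v,z in((393,294,.036),(453,236,.046),(317,236,.046)): print(onz(C,u/1.4,v/1.4,z).round(4))
E
```

```text
[ 0.5235 -0.2992  0.036 ]
[ 0.5723 -0.2844  0.046 ]
[ 0.5066 -0.2439  0.046 ]
```

Request:
jog_arm --hand '[0.055,0.055,0.055,0.055,0.055]' --pt "0.002 -0.003 -0.04" --pt "0 0 -0.04" --pt "0 0 -0.03" --pt "0 0 -0.016" --pt "0 0 0" --yaw '[0,0,0,0,0]'

```text
time_s: 2.02
position: [0.5219, -0.3001, 0.0343]
tool_rot: [[0.527, 0.85, -0.001], [0.85, -0.527, 0.0], [0.0, -0.001, -1.0]]
ft_force: [-0.2, -0.3, -0.4]
grip_width: 0.0552
gripper_force: 0.0
```

Request:
jog_arm --hand '[0.055,0.028,0.02,0.02,0.02]' --pt "0.001 0.0015 -0.003" --pt "0 0 0" --pt "0 0 0" --pt "0 0 0" --pt "0 0 0" --yaw '[0,0,0,0,0]' --grip_force 25

```text
time_s: 2.65
position: [0.5236, -0.2983, 0.0322]
tool_rot: [[0.526, 0.85, 0.001], [0.85, -0.526, -0.001], [-0.0, 0.001, -1.0]]
ft_force: [0.1, 0.4, 5.7]
grip_width: 0.0302
gripper_force: 24.8
```

Request:
jog_arm --hand '[0.02,0.02,0.02,0.02,0.02]' --pt "0 0 0.02" --pt "0 0 0.05" --pt "0 0 0.05" --pt "0 0 0.03" --pt "0 0 0" --yaw '[0,0,0,0,0]'

```text
time_s: 3.28
position: [0.5239, -0.2985, 0.1836]
tool_rot: [[0.526, 0.85, 0.004], [0.851, -0.526, -0.003], [-0.001, 0.005, -1.0]]
ft_force: [0.0, -0.1, -0.4]
grip_width: 0.0301
gripper_force: 25.0
```

```bash
python3 - <<'E'
from h import *
s=env.observe();print(s['position'],s['grip_width'],s['gripper_force'],s['ft_force'])
save('wrist','w2',(160,170,400,350),3)
E
```

```text
[ 0.52391795 -0.29854751  0.18356449] 0.030149189064625513 24.97539429772587 [ 0.04926929 -0.05310111 -0.42750405]
```

View pics/w2.png

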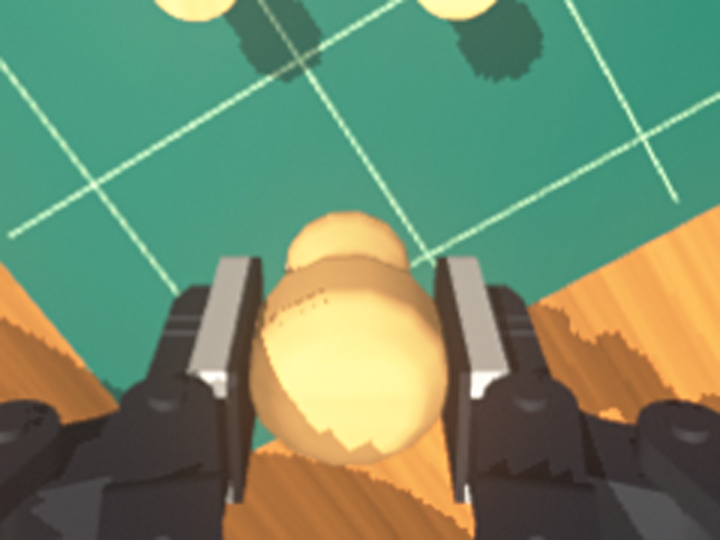

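```bash
python3 - <<'E'
from h import *
s=env.observe();C=cam('wrist',s);R=np.array(s['tool_rot']);p=np.array(s['position'])
t=np.linspace(0,2*np.pi,60)
for off in(-.004,-.002,0,.002,.004):
  o=[]
  for r,z in((.016,.026),(.016,.039),(.012,.0),(.008,.045)):
    q=np.array([proj(C,p+R@np.array([off+r*np.cos(a),r*np.sin(a),.0322-z])) for a in t])
    q=(q-[160,170])*3; o+=[q[:,1].min().round(),q[:,1].max().round(),q[:,0].min().round(),q[:,0].max().round()]
  print(off,o)
E
```

```text
-0.004 [np.float64(277.0), np.float64(441.0), np.float64(250.0), np.float64(441.0), np.float64(320.0), np.float64(495.0), np.float64(242.0), np.float64(450.0), np.float64(229.0), np.float64(339.0), np.float64(284.0), np.float64(408.0), np.float64(390.0), np.float64(480.0), np.float64(291.0), np.float64(400.0)]
-0.002 [np.float64(266.0), np.float64(432.0), np.float64(250.0), np.float64(442.0), np.float64(308.0), np.float64(485.0), np.float64(241.0), np.float64(450.0), np.float64(220.0), np.float64(330.0), np.float64(284.0), np.float64(408.0), np.float64(379.0), np.float64(469.0), np.float64(291.0), np.float64(400.0)]
0 [np.float64(255.0), np.float64(422.0), np.float64(249.0), np.float64(442.0), np.float64(296.0), np.float64(474.0), np.float64(241.0), np.float64(451.0), np.float64(210.0), np.float64(321.0), np.float64(284.0), np.float64(408.0), np.float64(367.0), np.float64(458.0), np.float64(291.0), np.float64(400.0)]
0.002 [np.float64(244.0), np.float64(412.0), np.float64(249.0), np.float64(443.0), np.float64(284.0), np.float64(464.0), np.float64(240.0), np.float64(451.0), np.float64(200.0), np.float64(312.0), np.float64(284.0), np.float64(408.0), np.float64(355.0), np.float64(447.0), np.float64(291.0), np.float64(401.0)]
0.004 [np.float64(232.0), np.float64(402.0), np.float64(248.0), np.float64(443.0), np.float64(272.0), np.float64(454.0), np.float64(240.0), np.float64(452.0), np.float64(190.0), np.float64(303.0), np.float64(283.0), np.float64(409.0), np.float64(343.0), np.float64(436.0), np.float64(290.0), np.float64(401.0)]
```

Request:
jog_arm --hand '[0.02,0.02,0.02,0.02,0.02]' --pt "-0.025 0.03 0.003" --pt "-0.025 0.04 0" --pt "-0.025 0.04 0" --pt "-0.025 0.04 0" --pt "0 0.045 0" --yaw '[0.1,0.1,0.1,0.1,0.1]'

```text
time_s: 3.95
position: [0.4214, -0.1016, 0.1829]
tool_rot: [[0.052, 0.999, -0.003], [0.999, -0.052, 0.002], [0.001, -0.003, -1.0]]
ft_force: [1.6, 0.8, -0.3]
grip_width: 0.0302
gripper_force: 25.0
```

Request:
jog_arm --hand '[0.02,0.02,0.02,0.02,0.02]' --pt "0.01 0.045 0" --pt "0.02 0.035 0" --pt "0.024 0.011 0" --pt "0 0 0" --pt "0 0 0" --yaw '[0,0,0,0,0]'

```text
time_s: 4.58
position: [0.4765, -0.0122, 0.1833]
tool_rot: [[0.054, 0.999, -0.003], [0.999, -0.054, 0.001], [0.0, -0.003, -1.0]]
ft_force: [0.3, 0.3, -1.3]
grip_width: 0.0307
gripper_force: 25.1
```

```bash
python3 - <<'E'
from h import *
s=env.observe();print(s['position'],s['tool_rot'],s['grip_width'])
save('wrist','w3',None,1.4)
C=cam('wrist',s)
for k,P in enumerate([(.478,-.012,.048),(.4902,-.0574,.048),(.495,.0318,.048),(.554,-.016,.051)]): print(k,np.array(proj(C,P))*1.4)
E
```

```text
[ 0.47645799 -0.01221307  0.1832501 ] [[ 5.40814518e-02  9.98533210e-01 -2.57405632e-03]
 [ 9.98536429e-01 -5.40801203e-02  5.84142436e-04]
 [ 4.44080346e-04 -2.60188027e-03 -9.99996516e-01]] 0.030692545505901732
0 [388.10276562 285.48540106]
1 [409.64256908 348.33240892]
2 [412.12321733 215.74294831]
3 [507.53764868 286.79850987]
```

View pics/w3.png

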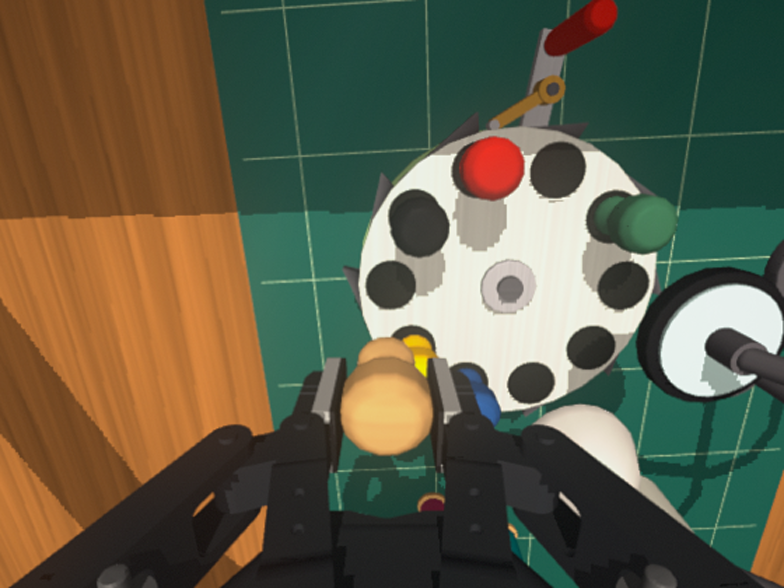

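```bash
python3 - <<'E'
from h import *
from scipy.optimize import least_squares
s=env.observe();C=cam('wrist',s)
px={0:(391,285),3:(531,383),4:(591,348),5:(623,285),7:(558,170)}
def pad(h,k,z=.048): a=h[2]+np.pi+k*np.pi/5; return [h[0]+.076*np.cos(a),h[1]+.076*np.sin(a),z]
o=least_squares(lambda h:np.concatenate([np.subtract(proj(C,pad(h,k)),np.array(px[k])/1.4) for k in px]),[.55,0,0])
print(o.x,np.abs(o.fun).max(),pad(o.x,0),pad(o.x,1),pad(o.x,9))
print(onz(C,391/1.4,285/1.4,.048),onz(C,509/1.4,288/1.4,.051))
# lever grip: top approx (603,12)
print(onz(C,603/1.4,12/1.4,.088), onz(C,556/1.4,47/1.4,.028))
E
```

```text
[ 0.55493023 -0.01634936 -0.05642102] 1.0128103269531152 [np.float64(0.4790511657584544), np.float64(-0.012063639228291165), 0.048] [np.float64(0.4910236929689), np.float64(-0.057482735137123896), 0.048] [np.float64(0.49606186252725676), np.float64(0.03171845615807052), 0.048]
[ 0.47996607 -0.01204913  0.048     ] [ 0.55514598 -0.01719319  0.051     ]
[0.58289704 0.12512465 0.088     ] [0.5843338  0.12308423 0.028     ]
```

Request:
jog_arm --hand '[0.02,0.02,0.02,0.02,0.02]' --pt "0.003 0 -0.03" --pt "0 0 -0.03" --pt "0 0 -0.02" --pt "0 0 -0.015" --pt "0 0 0" --yaw '[0,0,0,0,0]'

```text
time_s: 5.25
position: [0.4794, -0.0125, 0.0886]
tool_rot: [[0.055, 0.998, -0.003], [0.998, -0.055, 0.001], [0.001, -0.003, -1.0]]
ft_force: [1.0, 0.1, 0.1]
grip_width: 0.0304
gripper_force: 25.0
```

Request:
jog_arm --hand '[0.02,0.02,0.02,0.02,0.02]' --pt "0 0 -0.004" --pt "0 0 -0.002" --pt "0 0 -0.001" --pt "0 0 -0.001" --pt "0 0 0" --yaw '[0,0,0,0,0]'

```text
time_s: 5.88
position: [0.4803, -0.0121, 0.0813]
tool_rot: [[0.054, 0.999, -0.0], [0.999, -0.054, -0.0], [-0.0, -0.0, -1.0]]
ft_force: [-0.1, 0.8, -1.0]
grip_width: 0.0303
gripper_force: 25.0
```

Request:
jog_arm --hand '[0.02,0.02,0.02,0.02,0.02]' --pt "-0.001 0 -0.001" --pt "0 0 0" --pt "0 0 0" --pt "0 0 0" --pt "0 0 0" --yaw '[0,0,0,0,0]'

```text
time_s: 6.5
position: [0.4793, -0.0121, 0.0803]
tool_rot: [[0.054, 0.999, 0.0], [0.999, -0.054, 0.0], [0.0, 0.0, -1.0]]
ft_force: [0.0, 0.6, -0.1]
grip_width: 0.0305
gripper_force: 25.0
```

Request:
jog_arm --hand '[0.02,0.02,0.02,0.02,0.02]' --pt "0 0 -0.001" --pt "0 0 0" --pt "0 0 -0.0005" --pt "0 0 0" --pt "0 0 0" --yaw '[0,0,0,0,0]'

```text
time_s: 7.12
position: [0.4794, -0.0121, 0.08]
tool_rot: [[0.054, 0.999, 0.001], [0.999, -0.054, -0.001], [-0.0, 0.001, -1.0]]
ft_force: [-5.1, 0.5, 15.6]
grip_width: 0.0303
gripper_force: 26.3
```

Request:
jog_arm --hand '[0.02,0.02,0.034,0.04,0.048]' --pt "0 0 0.001" --pt "0 0 0" --pt "0 0 0" --pt "0 0 0" --pt "0 0 0" --yaw '[0,0,0,0,0]'

```text
time_s: 7.75
position: [0.4793, -0.0121, 0.0797]
tool_rot: [[0.054, 0.999, -0.0], [0.999, -0.054, 0.0], [0.0, -0.0, -1.0]]
ft_force: [0.3, -0.1, 0.4]
grip_width: 0.0482
gripper_force: 0.0
```

Request:
jog_arm --hand '[0.048,0.048,0.048,0.048,0.048]' --pt "0 0 0.02" --pt "0 0 0.04" --pt "0 0 0.05" --pt "0 0 0.03" --pt "0 0 0" --yaw '[0,0,0,0,0]'

```text
time_s: 8.38
position: [0.48, -0.0123, 0.2216]
tool_rot: [[0.054, 0.999, 0.004], [0.999, -0.054, -0.001], [-0.001, 0.004, -1.0]]
ft_force: [-0.4, 0.5, 0.3]
grip_width: 0.0481
gripper_force: 0.0
```

```bash
python3 - <<'E'
from h import *
s=env.observe();print(s['position'],s['q'])
save('wrist','w4',None,1.4)
C=cam('wrist',s)
for P in [(.479,-.012,.048),(.479,-.012,.084)]: print(np.array(proj(C,P))*1.4)
E
```

```text
[ 0.48002278 -0.01225887  0.22160007] [-1.56277390e+01  1.60675638e+01  8.78079824e+01  1.41839940e-03
  7.58710195e+01 -1.25392121e+01]
[382.85087689 269.30674361]
[382.6817471  284.24494741]
```

View pics/w4.png

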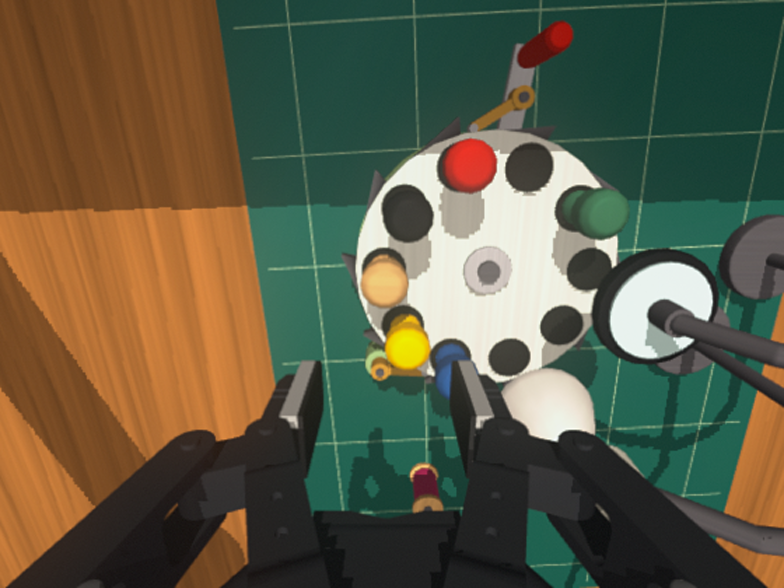

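Request:
jog_arm --hand '[0.048,0.048,0.048,0.045,0.045]' --pt "0 0.05 0" --pt "0.02 0.05 0" --pt "0.04 0.037 -0.01" --pt "0.043 0 -0.03" --pt "0 0 0" --yaw '[-0.07,-0.07,0,0,0]'

```text
time_s: 9.05
position: [0.5825, 0.125, 0.1748]
tool_rot: [[0.192, 0.981, -0.008], [0.981, -0.192, -0.0], [-0.002, -0.008, -1.0]]
ft_force: [-0.1, -0.2, -0.1]
grip_width: 0.045
gripper_force: 0.0
```

```bash
python3 - <<'E'
from h import *
s=env.observe();print(s['position'],s['tool_rot'][0])
save('wrist','w5',None,1.4)
C=cam('wrist',s)
for P in [(.583,.125,.088),(.583,.125,.03)]: print(np.array(proj(C,P))*1.4)
E
```

```text
[0.58254747 0.12503224 0.17475775] [ 0.19245991  0.98127401 -0.00777766]
[387.19312693 313.29532903]
[387.64501702 281.15215845]
```

View pics/w5.png

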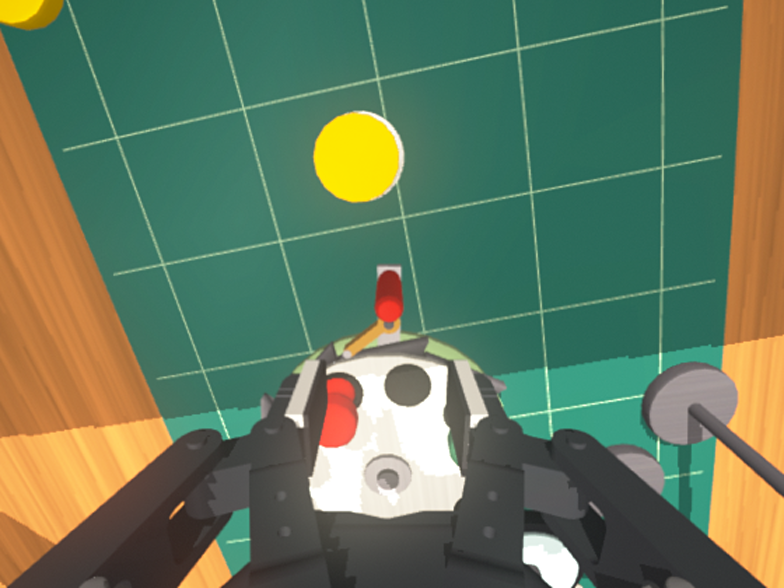

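Request:
jog_arm --hand '[0.045,0.045,0.045,0.045,0.03]' --pt "0.001 0.001 -0.03" --pt "0 0 -0.04" --pt "0 0 -0.03" --pt "0 0 -0.008" --pt "0 0 0" --yaw '[0,0,0,0,0]'

```text
time_s: 9.72
position: [0.5833, 0.1258, 0.0727]
tool_rot: [[0.193, 0.981, 0.001], [0.981, -0.193, 0.0], [0.0, 0.001, -1.0]]
ft_force: [0.3, -0.0, -0.3]
grip_width: 0.0302
gripper_force: 0.0
```

Request:
jog_arm --hand '[0.024,0.018,0.01,0.01,0.01]' --pt "0 0 0" --pt "0 0 0" --pt "0 0 0" --pt "0 0 0" --pt "0 0 0" --yaw '[0,0,0,0,0]' --grip_force 20

```text
time_s: 10.35
position: [0.5836, 0.126, 0.0728]
tool_rot: [[0.193, 0.981, 0.001], [0.981, -0.193, 0.0], [0.0, 0.001, -1.0]]
ft_force: [-1.3, -0.5, 6.5]
grip_width: 0.0152
gripper_force: 20.3
```

```bash
python3 - <<'E'
import numpy as np
h=np.array([.555,-.0163])
from rig import env
s=env.observe();p=np.array(s['position'][:2])-h;print(s['position'],np.hypot(*p),np.degrees(np.arctan2(p[1],p[0])))
r=.145;t0=np.arctan2(.1418,.0285)
t=t0+np.linspace(0,.742,11);print(np.diff(np.c_[r*np.cos(t),r*np.sin(t)],axis=0).round(4).tolist(), .742/10)
E
```

```text
[0.58359474 0.12595299 0.07282992] 0.14509849217323326 78.63425486292236
[[-0.0106, 0.0017], [-0.0107, 0.0009], [-0.0108, 0.0001], [-0.0107, -0.0007], [-0.0107, -0.0015], [-0.0105, -0.0022], [-0.0103, -0.003], [-0.0101, -0.0038], [-0.0098, -0.0045], [-0.0094, -0.0052]] 0.0742
```

Request:
jog_arm --hand '[0.01,0.01,0.01,0.01,0.01]' --pt "-0.0106 0.0017 0" --pt "-0.0107 0.0009 0" --pt "-0.0108 0.0001 0" --pt "-0.0107 -0.0007 0" --pt "-0.0107 -0.0015 0" --yaw '[0.074,0.074,0.074,0.074,0.074]'

```text
time_s: 10.98
position: [0.5306, 0.1268, 0.0728]
tool_rot: [[-0.177, 0.984, 0.004], [0.984, 0.177, 0.001], [0.0, 0.004, -1.0]]
ft_force: [2.4, 1.2, 4.3]
grip_width: 0.0154
gripper_force: 20.3
```

Request:
jog_arm --hand '[0.01,0.01,0.01,0.01,0.01]' --pt "-0.0105 -0.0022 0" --pt "-0.0103 -0.003 0" --pt "-0.0101 -0.0038 0" --pt "-0.0098 -0.0045 0" --pt "-0.0076 -0.0042 0" --yaw '[0.074,0.074,0.074,0.074,0.06]'

```text
time_s: 11.6
position: [0.4819, 0.1094, 0.0728]
tool_rot: [[-0.509, 0.861, 0.003], [0.861, 0.509, 0.002], [-0.0, 0.003, -1.0]]
ft_force: [-0.3, 5.2, 6.9]
grip_width: 0.0153
gripper_force: 20.5
```

```bash
cat > ang.py <<'E'
import numpy as np
h=np.array([.555,-.0163])
from rig import env
s=env.observe();p=np.array(s['position'][:2])-h;print(s['time_s'],s['position'],np.hypot(*p),np.arctan2(p[1],p[0])-np.radians(78.63),s['ft_force'],s['tool_rot'][0],s['grip_width'])
E
python3 ang.py
```

```text
11.6 [0.48187833 0.10937123 0.07281044] 0.14539613379353228 0.7254101195827003 [-0.3151325   5.19573036  6.86091049] [-0.50886666  0.86084149  0.00258132] 0.0152714740705085
```

Request:
jog_arm --hand '[0.01,0.01,0.01,0.01,0.01]' --pt "-0.001 -0.0006 0" --pt "-0.001 -0.0006 0" --pt "-0.0005 -0.0003 0" --pt "0 0 0" --pt "0 0 0" --yaw '[0.01,0.005,0,0,0]'

```text
time_s: 12.22
position: [0.4796, 0.108, 0.0728]
tool_rot: [[-0.52, 0.854, 0.002], [0.854, 0.52, 0.002], [0.0, 0.003, -1.0]]
ft_force: [-0.5, 5.5, 8.0]
grip_width: 0.0153
gripper_force: 20.5
```

```bash
python3 ang.py
```

```text
12.225 [0.47960371 0.10801837 0.07278306] 0.14539483639735648 0.7436126593094334 [-0.53427096  5.50588169  8.00809146] [-0.5199599   0.85418751  0.00232352] 0.01525600536547831
```

Request:
jog_arm --hand '[0.01,0.01,0.01,0.01,0.01]' --pt "-0.0009 -0.0005 0" --pt "0 0 0" --pt "0 0 0" --pt "0 0 0" --pt "0 0 0" --yaw '[0,0,0,0,0]'

```text
time_s: 12.85
position: [0.4789, 0.1076, 0.0728]
tool_rot: [[-0.52, 0.854, 0.003], [0.854, 0.52, 0.002], [-0.0, 0.003, -1.0]]
ft_force: [-0.1, 6.4, 6.6]
grip_width: 0.0152
gripper_force: 20.5
```

```bash
python3 ang.py; python3 - <<'E'
import numpy as np
t0=np.radians(78.63);t=t0+np.linspace(.750,0,11);r=.1452
print(np.diff(np.c_[r*np.cos(t),r*np.sin(t)],axis=0).round(4).tolist())
E
```

```text
12.85 [0.47886557 0.10759042 0.07280466] 0.14541419150378532 0.7494791498884155 [-0.11182035  6.42653336  6.60634552] [-0.52005869  0.85412608  0.00275791] 0.015217709713244983
[[0.0095, 0.0054], [0.0099, 0.0046], [0.0102, 0.0039], [0.0104, 0.0031], [0.0106, 0.0023], [0.0108, 0.0015], [0.0109, 0.0007], [0.0109, -0.0001], [0.0108, -0.0009], [0.0107, -0.0017]]
```

Request:
jog_arm --hand '[0.01,0.01,0.01,0.01,0.01]' --pt "0.0095 0.0054 0" --pt "0.0099 0.0046 0" --pt "0.0102 0.0039 0" --pt "0.0104 0.0031 0" --pt "0.0106 0.0023 0" --yaw '[-0.074,-0.074,-0.074,-0.074,-0.074]'

```text
time_s: 13.48
position: [0.5298, 0.1267, 0.0728]
tool_rot: [[-0.174, 0.985, 0.003], [0.985, 0.174, 0.001], [0.0, 0.003, -1.0]]
ft_force: [0.8, 1.8, 5.5]
grip_width: 0.0152
gripper_force: 20.3
```

Request:
jog_arm --hand '[0.01,0.01,0.01,0.01,0.01]' --pt "0.0108 0.0015 0" --pt "0.0109 0.0007 0" --pt "0.0109 -0.0001 0" --pt "0.0108 -0.0009 0" --pt "0.0107 -0.0017 0" --yaw '[-0.074,-0.074,-0.074,-0.074,-0.074]'

```text
time_s: 14.1
position: [0.5839, 0.1259, 0.0728]
tool_rot: [[0.194, 0.981, 0.002], [0.981, -0.194, 0.001], [0.001, 0.002, -1.0]]
ft_force: [-6.0, 1.9, 5.7]
grip_width: 0.0152
gripper_force: 20.6
```

```bash
python3 ang.py; python3 - <<'E'
from h import *
save('scene','s2',(140,150,370,270),3.4)
E
```

```text
14.1 [0.58389165 0.12585281 0.07284636] 0.1450591218913433 -0.0020684941694839587 [-5.97179785  1.85347759  5.68091425] [0.19409637 0.98097929 0.00249576] 0.015178269747682995
```

View pics/s2.png

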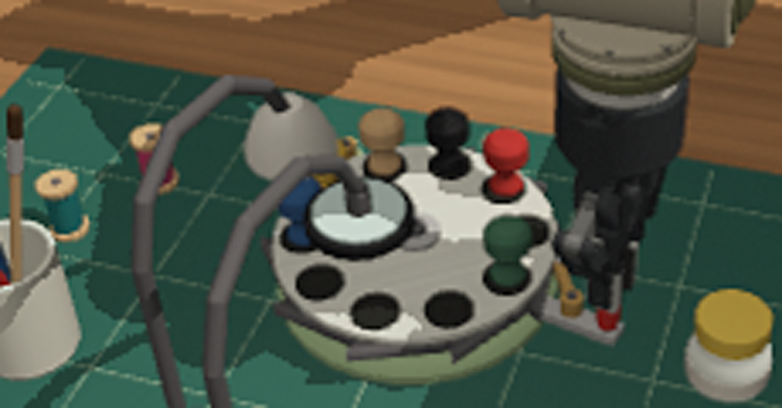

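Request:
jog_arm --hand '[0.01,0.01,0.01,0.01,0.01]' --pt "-0.0107 0.0017 0" --pt "-0.0108 0.0009 0" --pt "-0.0109 0.0001 0" --pt "-0.0109 -0.0007 0" --pt "-0.0108 -0.0015 0" --yaw '[0.074,0.074,0.074,0.074,0.074]'

```text
time_s: 14.78
position: [0.5296, 0.1266, 0.0729]
tool_rot: [[-0.178, 0.984, 0.004], [0.984, 0.178, 0.001], [0.001, 0.004, -1.0]]
ft_force: [3.0, 1.9, 4.5]
grip_width: 0.0153
gripper_force: 20.4
```

Request:
jog_arm --hand '[0.01,0.01,0.01,0.01,0.01]' --pt "-0.0106 -0.0023 0" --pt "-0.0104 -0.0031 0" --pt "-0.0102 -0.0039 0" --pt "-0.0099 -0.0046 0" --pt "-0.006 -0.0034 0" --yaw '[0.074,0.074,0.074,0.074,0.05]'

```text
time_s: 15.4
position: [0.482, 0.1094, 0.0728]
tool_rot: [[-0.501, 0.865, 0.003], [0.865, 0.501, 0.002], [0.0, 0.003, -1.0]]
ft_force: [0.2, 7.3, 6.3]
grip_width: 0.015
gripper_force: 20.6
```

Request:
jog_arm --hand '[0.01,0.01,0.01,0.01,0.01]' --pt "-0.002 -0.0012 0" --pt "-0.0015 -0.0008 0" --pt "0 0 0" --pt "0 0 0" --pt "0 0 0" --yaw '[0.024,0,0,0,0]'

```text
time_s: 16.02
position: [0.4788, 0.1076, 0.0728]
tool_rot: [[-0.52, 0.854, 0.003], [0.854, 0.52, 0.002], [-0.0, 0.003, -1.0]]
ft_force: [-0.2, 6.3, 6.6]
grip_width: 0.0154
gripper_force: 20.6
```

```bash
python3 ang.py
```

```text
16.025 [0.47884199 0.10755122 0.07280127] 0.14539315047633988 0.7497584557592525 [-0.21960524  6.34239346  6.56859383] [-0.52004596  0.85413402  0.00269876] 0.01538809414228015
```

Same end point; return and stroke a third time.

Request:
jog_arm --hand '[0.01,0.01,0.01,0.01,0.01]' --pt "0.0095 0.0054 0" --pt "0.0099 0.0046 0" --pt "0.0102 0.0039 0" --pt "0.0104 0.0031 0" --pt "0.0106 0.0023 0" --yaw '[-0.074,-0.074,-0.074,-0.074,-0.074]'

```text
time_s: 16.65
position: [0.5298, 0.1267, 0.0728]
tool_rot: [[-0.174, 0.985, 0.003], [0.985, 0.174, 0.001], [0.0, 0.003, -1.0]]
ft_force: [0.6, 2.1, 5.7]
grip_width: 0.0157
gripper_force: 20.4
```

Request:
jog_arm --hand '[0.01,0.01,0.01,0.01,0.01]' --pt "0.0108 0.0015 0" --pt "0.0109 0.0007 0" --pt "0.0109 -0.0001 0" --pt "0.0108 -0.0009 0" --pt "0.0107 -0.0017 0" --yaw '[-0.074,-0.074,-0.074,-0.074,-0.074]'

```text
time_s: 17.27
position: [0.5839, 0.1259, 0.0728]
tool_rot: [[0.194, 0.981, 0.002], [0.981, -0.194, 0.001], [0.001, 0.002, -1.0]]
ft_force: [-5.7, 3.2, 7.0]
grip_width: 0.0157
gripper_force: 20.6
```

```bash
python3 ang.py; python3 -c "
from h import *
save('scene','s3',(140,150,370,270),3.4)"
```

```text
17.275 [0.58386904 0.12586802 0.07283948] 0.1450695248428859 -0.0018949305989006682 [-5.73940464  3.23212667  6.9765769 ] [0.19407148 0.98098429 0.00246575] 0.015723697040530175
```

View pics/s3.png

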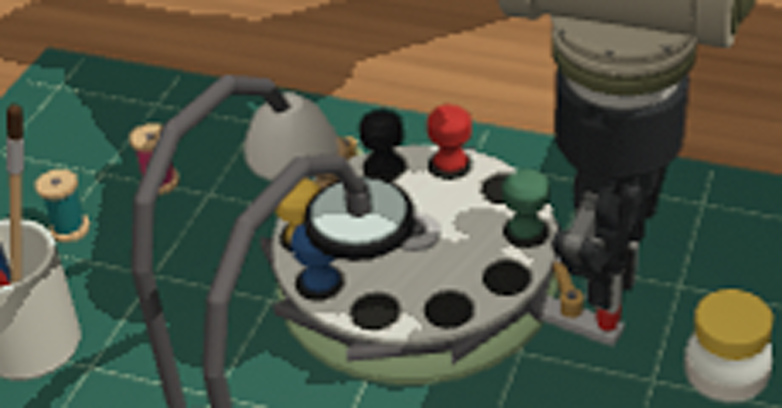

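Two pads on. That was my 11th picture, one over the limit of 10, so I won't view any more and will check by numbers from here. Third stroke next.

Request:
jog_arm --hand '[0.01,0.01,0.01,0.01,0.01]' --pt "-0.0107 0.0017 0" --pt "-0.0108 0.0009 0" --pt "-0.0109 0.0001 0" --pt "-0.0109 -0.0007 0" --pt "-0.0108 -0.0015 0" --yaw '[0.074,0.074,0.074,0.074,0.074]'

```text
time_s: 17.95
position: [0.5296, 0.1266, 0.0728]
tool_rot: [[-0.178, 0.984, 0.004], [0.984, 0.178, 0.001], [0.001, 0.004, -1.0]]
ft_force: [3.4, 2.4, 3.8]
grip_width: 0.0152
gripper_force: 20.5
```

Request:
jog_arm --hand '[0.01,0.01,0.01,0.01,0.01]' --pt "-0.0106 -0.0023 0" --pt "-0.0104 -0.0031 0" --pt "-0.0102 -0.0039 0" --pt "-0.0099 -0.0046 0" --pt "-0.006 -0.0034 0" --yaw '[0.074,0.074,0.074,0.074,0.05]'

```text
time_s: 18.58
position: [0.482, 0.1094, 0.0728]
tool_rot: [[-0.501, 0.865, 0.003], [0.865, 0.501, 0.002], [0.0, 0.003, -1.0]]
ft_force: [0.3, 5.8, 6.6]
grip_width: 0.0152
gripper_force: 20.6
```

Request:
jog_arm --hand '[0.01,0.01,0.01,0.01,0.01]' --pt "-0.002 -0.0012 0" --pt "-0.0015 -0.0008 0" --pt "0 0 0" --pt "0 0 0" --pt "0 0 0" --yaw '[0.024,0,0,0,0]'

```text
time_s: 19.2
position: [0.4788, 0.1076, 0.0728]
tool_rot: [[-0.52, 0.854, 0.003], [0.854, 0.52, 0.002], [-0.0, 0.003, -1.0]]
ft_force: [-0.0, 6.7, 7.6]
grip_width: 0.0155
gripper_force: 20.7
```

Request:
jog_arm --hand '[0.01,0.01,0.01,0.01,0.01]' --pt "0.0095 0.0054 0" --pt "0.0099 0.0046 0" --pt "0.0102 0.0039 0" --pt "0.0104 0.0031 0" --pt "0.0106 0.0023 0" --yaw '[-0.074,-0.074,-0.074,-0.074,-0.074]'

```text
time_s: 19.82
position: [0.5298, 0.1267, 0.0728]
tool_rot: [[-0.174, 0.985, 0.003], [0.985, 0.174, 0.001], [0.0, 0.003, -1.0]]
ft_force: [0.5, 1.7, 5.3]
grip_width: 0.0156
gripper_force: 20.5
```

Request:
jog_arm --hand '[0.01,0.01,0.01,0.01,0.01]' --pt "0.0108 0.0015 0" --pt "0.0109 0.0007 0" --pt "0.0109 -0.0001 0" --pt "0.0108 -0.0009 0" --pt "0.0107 -0.0017 0" --yaw '[-0.074,-0.074,-0.074,-0.074,-0.074]'

```text
time_s: 20.45
position: [0.5839, 0.1259, 0.0728]
tool_rot: [[0.194, 0.981, 0.002], [0.981, -0.194, 0.001], [0.001, 0.002, -1.0]]
ft_force: [-6.6, 3.1, 7.1]
grip_width: 0.0153
gripper_force: 20.7
```

Request:
jog_arm --hand '[0.02,0.03,0.045,0.045,0.045]' --pt "0 0 0" --pt "0 0 0" --pt "0 0 0" --pt "0 0 0" --pt "0 0 0.005" --yaw '[0,0,0,0,0]'

```text
time_s: 21.08
position: [0.5826, 0.1255, 0.0767]
tool_rot: [[0.192, 0.981, -0.001], [0.981, -0.192, 0.0], [-0.0, -0.001, -1.0]]
ft_force: [-0.5, 0.5, 0.3]
grip_width: 0.0454
gripper_force: 0.0
```

Request:
jog_arm --hand '[0.045,0.045,0.045,0.045,0.045]' --pt "0 0 0.03" --pt "0 0 0.05" --pt "0 0 0.05" --pt "0 0 0" --pt "0 0 0" --yaw '[0,0,0,0,0]'

```text
time_s: 21.7
position: [0.5824, 0.1255, 0.2063]
tool_rot: [[0.192, 0.981, -0.001], [0.981, -0.192, -0.0], [-0.0, -0.001, -1.0]]
ft_force: [-0.8, -0.2, -0.0]
grip_width: 0.0452
gripper_force: 0.0
```

```bash
python3 - <<'E'
from h import *
h=[.555,-.0163,-.0564]
for n in('side','scene'):
  im=env.get_image(n);C=cam(n);print(n)
  for nm,k in(('red',1),('black',2),('bare',3),('yellow',4),('blue',5),('green',9),('grip',None)):
    a=h[2]+np.pi+(k or 0)*np.pi/5;P=[h[0]+.076*np.cos(a),h[1]+.076*np.sin(a),.082] if k else [.583,.125,.07]
    u,v=np.round(proj(C,P)).astype(int);print(nm,u,v,np.median(im[v-1:v+2,u-1:u+2].reshape(-1,3),0))
E
```

```text
side
red 320 189 [215.  67.  62.]
black 317 178 [42. 40. 41.]
bare 306 170 [144. 118.  87.]
yellow 290 168 [180. 140.  67.]
blue 276 173 [42. 64. 92.]
green 298 205 [ 85. 129.  99.]
grip 252 210 [104.  34.  32.]
scene
red 254 187 [196.  61.  54.]
black 236 195 [100.  97.  91.]
bare 227 207 [151. 122.  85.]
yellow 231 221 [83. 65. 26.]
blue 247 230 [38. 65. 95.]
green 289 195 [ 75. 117.  89.]
grip 319 232 [114.  27.  24.]
```

Every knob's colour shows up at its expected station in at least one view. The bare knob is at station 3 under the lamp, and the lever is home.

```bash
python3 -c "
from rig import env
print(env.close_job())"
```

```text
the job is handed in; nothing more can be done
None
```

The job is handed in at about 22 s: the bare knob was set on the loading pad and moved three strokes to stand under the white lamp, with the lever back home. The last check was by pixel colours only, no verdict came back, and I viewed 11 pictures where 10 were allowed.

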